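# Clear the weld cradle and load the next pipe

### The arm

A 6-joint arm with a two-finger parallel gripper is mounted at the origin on the work surface. World frame = base frame: x ahead of the robot, y to its left, z up, the work surface at z = 0. Lengths are in m, angles in rad, forces in N, time in s.
With the tool pointing down it reaches from about 0.375 to 0.975 m from the base axis. Payload 3.8 kg.
Tool frame: the origin (TCP) lies midway between the tips of the shut fingers; the grasp point (between the pads) lies behind it (grip_depth is the z of the grasp point in the tool frame, in m); z points along the fingers, y is the direction in which the jaws open and shut (so a half turn about z gives the same grasp; the last joint's range is limited). The gripper opens to 88 mm and grips with 3 to 60 N. Pads are 18 mm wide; open, the fingers measure 123 mm over their backs; the gripper's body (75 mm by 187 mm) begins 45 mm behind the grasp point.
Start: joints at [-1.186, 0.264, 1.604, -0, 1.274, -0.037], TCP at [0.276, -0.616, 0.239] pointing down, gripper open.
Joint ranges: [-2.63, 2.63], [-0.94, 2.18], [0.31, 2.57], [-1.31, 4.45], [0, 2.66], [-2.55, 2.55]. Speed limits (rad/s): [2.57, 2.57, 3.14, 3.14, 3.14, 3.14].

### API

Orientations are given as a unit quaternion [w, x, y, z].
In Python, from bench import observe, camera, camera_info, hand_in, grip_depth gives the robot as it stands.
- The arm moves only by the tool send_rows, never from a script. Its argument "plan" is a list of rows, each an object of numbers: "dx", "dy", "dz": the shift along the tool's x, y, z in cm; "rx", "ry", "rz": the turn, a rotation vector about the tool's x, y, z in degrees; "jaw": the closure, from 0 (fully open) to 1 (shut). In form: [{"dx": .., "dy": .., "dz": .., "rx": .., "ry": .., "rz": .., "jaw": ..}, ...]. A call has 1 to 5 rows; each row is the pose to reach, as a shift and turn from the pose commanded when the call began, along the tool's axes at that moment; what a row does not reach only later rows make up. A row lasts 1/10 s, in which the tool goes at most 50 mm and 8.59 degrees, less where a joint would pass 70% of its speed; a pose out of reach is approached as far as the arm can. A call with a gripper value outside its range is refused whole. The fingers move at their own pace and stop on an object; "force" is the grip in N (left out, the last holds). Time passes only in rows, so rows that repeat a pose let the fingers close. It gives the time, the measured TCP pose, the force and the opening at its end, in the units of the state.
- observe(): the state, without advancing time (a new reading comes with each control period).
- camera(name): name is "side" or "top"; returns the picture (384x512x3 uint8, blue, green, red); there is no depth.
- camera_info(name): a dict with "fx", "fy", "cx", "cy" (pixels), "T" (4x4, takes a point from camera to world coordinates). Camera axes: x right, y up, looking along -z (the intrinsics and any distortion apply to the point x, -y, -z); pixel columns grow to the right and rows downward; lengths in m; the calibration is good to about 2 mm. A picture is of the moment at which its call begins. camera_info takes no time and is no camera call.
- hand_in(): hands the job in, once; it reports no verdict.
The state is a dict: "time": time; "joint_pos": joint angles; "qd": joint speeds; "effort": joint torques, N m; "position": TCP position; "tool_rot": TCP orientation; "wrist_force": force on the tool from outside, world axes, zero at the start; "ft_torque": the same for the moment, N m; "width": finger opening in m.
Only numpy, scipy, OpenCV 4.12 (cv2) and the standard library are available. Lean on these libraries where they do the work, as an engineer would, in place of code of your own. Each camera call takes 0.05 s, during which the arm holds its last target. There are 200 camera calls.

### The job

An offcut of solid round bar has been left in the two V-rests of the sloping pipe cradle: put it in the scrap bin. Then take the longer of the two pipes from the wooden stock board, lay it in both V-rests, and push it down the slope until its lower end has pressed the sprung contact pad fully in, flush with the stop; let go so that it stays there by itself. Leave the shorter pipe and the other things on the table where they are.

Things in the scene. Friction and masses are not known exactly. Their poses are not given: they have to be found in the camera images.
- cradle: Fixed pipe cradle, grey footplate 380 x 120 x 10 mm. Origin on the table under the middle of its sloping bed; x is the horizontal direction in which the bed rises (away from the robot at yaw 0), z up.
- nozzle (a point): Centre of the underside of a fume nozzle fixed over the bed's upper half: 100 mm across, 280 mm above the table, 60 mm along the cradle's x from its origin; its boom (380 mm high) runs to a post at cradle x 215, y 45 mm. A vertical gripper has no room beside it over the bed: hold the tool square to the bed and bring parts in and out low, from the robot's side.
- vee: The cradle's bed, sloping 30 degrees. Origin midway between its two V-rests, where the 48 mm pipe's axis comes to lie (150 mm above the table); x up the slope, y across, z square to the slope. Rests (90 degree V, 14 mm thick, vertex at z -34, arms to z -7 mm and y +-27 mm) at x = -55 and +55 mm; between them free finger room down to the bed plate at z -66 mm. A laid pipe does not slide by itself.
- plunger (a joint): Sprung brass pad (28 mm across) in the stop block at the bed's lower end: 0 = out, 0.008 m = flush with the block's face. Spring 2 N to 3.6 N; sliding the pipe home takes some 3 to 8 N in all, and it then stays. The block (60 mm wide, top at z = +11 mm of the bed frame) is clamped anywhere with its face at bed x = -120 to -90 mm: not measured, feel for it.
- bar: The offcut: plain solid steel round bar, 32 mm diameter, 140 mm long, about 0.75 kg, lying in the V-rests (its axis at z = -11 mm of the bed frame, centred between the rests). Origin at its centre, x along its axis.
- bin: Scrap bin, an open grey sheet-metal box 220 (x) x 170 (y) x 70 mm high with 4 mm walls and floor, fixed. Origin at the centre of its underside on the table. It stands on one side of the cradle, the stock board on the other.
- pallet: Wooden stock board 210 (x) x 200 (y) mm, its upper face 24 mm above the table, fixed. Origin at the centre of its underside. Two lanes along x, at y = -55 and +55 mm, hold one pipe each between pairs of small chocks (12 mm high) at x = 47 to 77 mm on both sides of the middle; between the chocks there is free room for fingers beside the pipe.
- pipe: The pipe to load: steel, 48 mm outside diameter, 180 mm long (the longer one), about 0.65 kg. Lies in one lane of the stock board. Origin at its centre, x along its axis; both ends are alike.
- stub: The shorter pipe: same steel and 48 mm diameter, 120 mm long. Lies in the other lane and must stay. Origin at its centre, x along its axis.
- hammer: Bystander: hammer, 240 mm long, lying on the table.
- brush: Bystander: brush, 160 mm long, lying on the table.
- can: Bystander: spray can, 64 mm diameter, 190 mm high. Origin at its underside.
- mug: Bystander: white mug, 80 mm diameter, 90 mm high. Origin at its underside.
- square: Bystander: grey welding square, 110 mm long, 110 mm high. Origin at its underside.
Mind the look-alikes: they are no part of the job. Leave any green look-alike of the pipe alone. Leave any pink look-alike of the bar alone.

How it is judged:
By the outcome, as a careful person would: the job done as asked, in the order asked, and still so for the second after the job is handed in, with the robot touching nothing.
It also fails if it takes over 70 s, if anything falls off the work surface, if the arm or the gripper's body presses on something with over 40 N, if the wrist force passes 120 N, or if a joint passes its speed limit or range.

## Working session

There is one attempt and no reset: what is moved stays moved. The work goes in short steps, Python scripts to look and compute and a tool call to move; the robot and the scene stay as the last step left them, time stands still between calls to the robot, and variables do not carry over. Pictures are saved under pics/ and viewed, about 8 in all and at most 12, crops included, and the job is handed in when it is done.

Besides the shell and the picture viewer there is one more tool, called after "Call:" as a command line: name --argument value ..., lists and objects as JSON in quotes. send_rows: Moves the arm, as the interface text tells. Its arguments: {"type":"object","properties":{"plan":{"type":"array"},"force":{"type":"number"}},"required":["plan"]}

```bash
ls; mkdir -p pics; python3 - <<'E'
from bench import *
import cv2
print(observe(), grip_depth)
for n in("side","top"):
    print(n,camera_info(n)); cv2.imwrite(f"pics/{n}0.png",camera(n))
E
```

```text
pics
{'time': 0.0, 'joint_pos': array([-1.18591147e+00,  2.64750100e-01,  1.60535290e+00, -1.81307751e-05,
        1.27368719e+00, -3.69217187e-02]), 'qd': array([ 0.00088268,  0.00208976, -0.001308  , -0.00176828,  0.00052811,
        0.00013374]), 'effort': array([-1.22138823e-03, -5.02116001e+01, -3.56875026e+01,  7.28332065e-02,
        2.92393786e-02, -1.84059281e-04]), 'position': array([ 0.27606809, -0.61519727,  0.23740145]), 'tool_rot': array([-1.08067799e-03,  9.77841068e-01,  2.09345738e-01, -1.98736489e-04]), 'wrist_force': array([-0.19930146, -0.78673542, -1.15707567]), 'ft_torque': array([-0.01091685,  0.00731341,  0.01207443]), 'width': 0.0880256312291738} -0.0187
side {'fx': 495.32433180086986, 'fy': 495.32433180086986, 'cx': 256.847823279075, 'cy': 198.34427668789164, 'T': array([[-0.97855302,  0.14104299, -0.15013612,  0.25906336],
       [-0.20596874, -0.68157997,  0.70215783,  0.94378007],
       [-0.00329533,  0.71802202,  0.69601259,  1.11116957],
       [ 0.        ,  0.        ,  0.        ,  1.        ]])}
top {'fx': 419.2420449484224, 'fy': 419.2420449484224, 'cx': 260.22218071904575, 'cy': 192.2897709739909, 'T': array([[ 0.00598888,  0.98201613, -0.18870202,  0.22057044],
       [-0.99988629,  0.00849237,  0.01246112,  0.01149747],
       [ 0.01383955,  0.18860594,  0.98195533,  1.59178719],
       [ 0.        ,  0.        ,  0.        ,  1.        ]])}
```

View pics/top0.png

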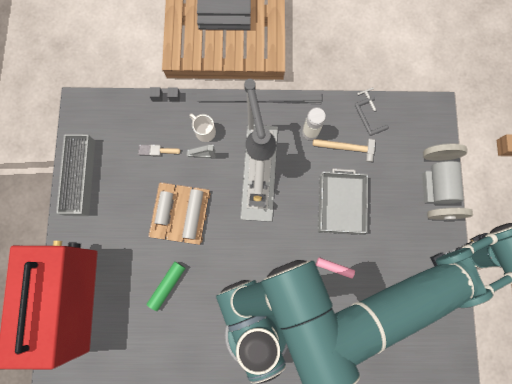

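View pics/side0.png

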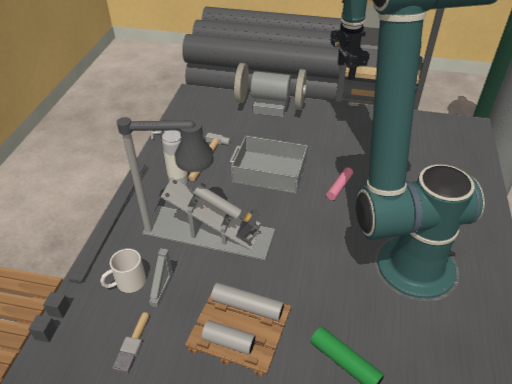

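Top view: cradle at (260,180) rising away from the robot with the bar under the nozzle (258,180), bin at (344,203), and stock board at (180,213). Candidates for the pipe are the grey one at (193,213), the longer; the grey one at (165,207), the shorter stub; and a green look-alike at (166,286). For the bar, the grey one in the cradle fits, and the pink one at (335,267) is a look-alike. I'll enlarge to confirm.

```bash
python3 - <<'E'
import cv2
a=cv2.imread("pics/top0.png")[120:250,140:380]; cv2.imwrite("pics/topc.png",cv2.resize(a,None,fx=3.3,fy=3.3,interpolation=cv2.INTER_CUBIC))
a=cv2.imread("pics/side0.png")[170:370,120:310]; cv2.imwrite("pics/sidec.png",cv2.resize(a,None,fx=3,fy=3,interpolation=cv2.INTER_CUBIC))
E
```

```text
(no output)
```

View pics/topc.png

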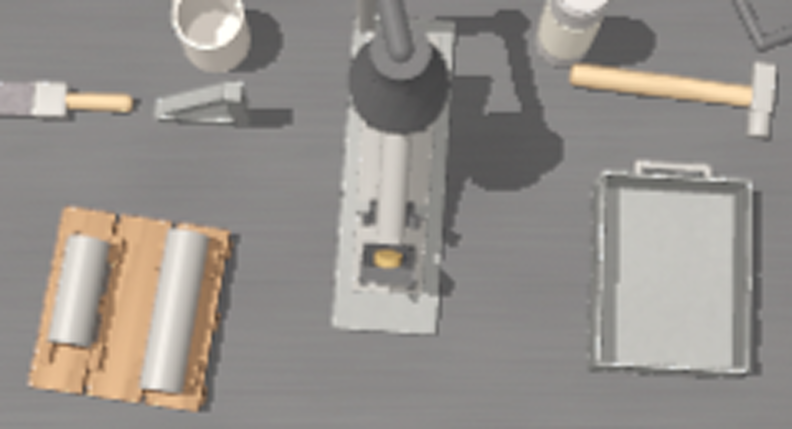

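View pics/sidec.png

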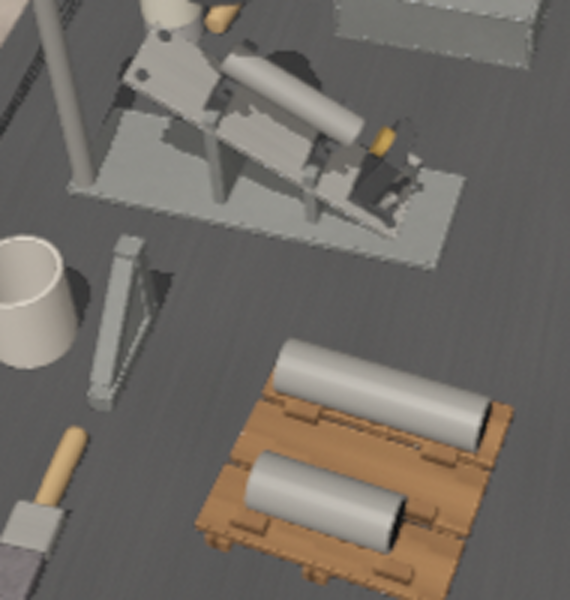

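Confirmed: the pipe to load is the longer grey one in the board's right lane (crop (175,310)), and the stub is in the left lane (80,290). The grey bar lies in the rests below the nozzle, with the stop and its brass pad at crop (388,258). Casting rays next.

```bash
cat > h.py <<'E'
import numpy as np, cv2
from bench import *
from scipy.spatial.transform import Rotation as R
def ray(n,u,v):
    c=camera_info(n);T=c["T"]
    d=T[:3,:3]@np.array([(u-c["cx"])/c["fx"],-(v-c["cy"])/c["fy"],-1.]);return T[:3,3],d
def hit(n,p,z):
    o,d=ray(n,*p);return o+d*(z-o[2])/d[2]
def proj(n,P):
    c=camera_info(n);q=np.linalg.inv(c["T"])@np.append(P,1)
    return c["cx"]-c["fx"]*q[0]/q[2], c["cy"]+c["fy"]*q[1]/q[2]
tc=lambda u,v:((u+.5)/3.3-.5+140,(v+.5)/3.3-.5+120)
sc=lambda u,v:((u+.5)/3-.5+120,(v+.5)/3-.5+170)
def fit(model,world):
    m,w=np.array(model,float),np.array(world)[:,:2]
    mc,wc=m.mean(0),w.mean(0);a,b=m-mc,w-wc
    yaw=np.arctan2((a[:,0]*b[:,1]-a[:,1]*b[:,0]).sum(),(a*b).sum())
    c,s=np.cos(yaw),np.sin(yaw);Rm=np.array([[c,-s],[s,c]])
    t=wc-Rm@mc;return t,yaw,np.linalg.norm(w-(m@Rm.T+t),axis=1)
E
python3 - <<'E'
from h import *
np.set_printoptions(precision=4,suppress=True)
P=lambda l,n,f,z:[hit(n,f(*p),z) for p in l]
x,y=.105,.1
print("pallet top",fit([(x,y),(x,-y),(-x,-y),(-x,y)],P([(65,207),(230,230),(197,410),(28,385)],"top",tc,.024)))
print("pallet side",fit([(x,-y),(-x,-y),(-x,y)],P([(268,360),(512,405),(447,612)],"side",sc,.024)))
x,y=.11,.085
print("bin",fit([(x,y),(x,-y),(-x,-y),(-x,y)],P([(600,175),(752,181),(750,373),(592,370)],"top",tc,.07)))
x,y=.19,.06
print("cradle side",fit([(-x,-y),(-x,y),(x,y),(x,-y)],P([(464,177),(433,268),(70,187),(107,113)],"side",sc,.01)))
print("cradle top",fit([(-x,y),(-x,-y),(x,-y)],P([(332,328),(437,333),(455,32)],"top",tc,.01)))
for n,f,l in(("top",tc,[(193,231),(162,391)]),("side",sc,[(290,372),(472,420)])):
    a,b=P(l,n,f,.048);print("pipe",n,a,b,(a+b)/2,np.degrees(np.arctan2(*(a-b)[1::-1])),np.linalg.norm(a-b))
E
```

```text
pallet top (array([0.4412, 0.2964]), np.float64(-0.1430608741508688), array([0.0047, 0.0029, 0.0044, 0.0029]))
pallet side (array([0.4431, 0.3118]), np.float64(-0.0363529050923163), array([0.0053, 0.0069, 0.007 ]))
bin (array([ 0.4773, -0.3163]), np.float64(-0.043536385066206336), array([0.0012, 0.0029, 0.0031, 0.0046]))
cradle side (array([0.6111, 0.0003]), np.float64(-0.051800479449876105), array([0.0001, 0.0015, 0.0082, 0.007 ]))
cradle top (array([ 0.6029, -0.0052]), np.float64(-0.06438195837184259), array([0.0035, 0.0065, 0.0099]))
pipe top [0.5253 0.2246 0.048 ] [0.3439 0.2528 0.048 ] [0.4346 0.2387 0.048 ] -8.842841878397362 0.1835604876689287
pipe side [0.5179 0.2373 0.048 ] [0.3565 0.2528 0.048 ] [0.4372 0.245  0.048 ] -5.472863489294709 0.16210520473616624
```

```bash
python3 - <<'E'
from h import *
np.set_printoptions(precision=4,suppress=True)
def comp(m,seed):
    n,l=cv2.connectedComponents(m.astype(np.uint8)); k=l[seed[1],seed[0]]; return (l==k).astype(np.uint8) if k else None
for n,win,seed in(("top",(145,178,215,248),(193,213)),("side",(185,270,300,372),(247,302))):
    I=cv2.imread(f"pics/{n}0.png");x0,y0,x1,y1=win
    hsv=cv2.cvtColor(I,cv2.COLOR_BGR2HSV);W=np.zeros(I.shape[:2],bool);W[y0:y1,x0:x1]=1
    wood=W&(hsv[...,1]>70)&(hsv[...,2]>60)
    pipe=W&(hsv[...,1]<45)&(hsv[...,2]>105)
    p=comp(pipe,seed)
    c=max(cv2.findContours(p,0,2)[0],key=cv2.contourArea);r=cv2.minAreaRect(c)
    b=cv2.boxPoints(r);e=[(b[i]+b[(i+1)%4])/2 for i in range(4)]
    i=int(np.argmax([np.linalg.norm(e[k]-e[k-2]) for k in(0,1)]))
    A,B=(hit(n,e[i],.048),hit(n,e[i-2],.048))
    print(n,"pipe px",e[i],e[i-2],A,B,(A+B)/2,np.degrees(np.arctan2(*(A-B)[1::-1])),np.linalg.norm(A-B))
    m=(wood|pipe).astype(np.uint8);m=cv2.morphologyEx(m,cv2.MORPH_OPEN,np.ones((3,3)))
    c=max(cv2.findContours(m,0,2)[0],key=cv2.contourArea)
    hull=cv2.convexHull(c);q=cv2.approxPolyDP(hull,5,True)[:,0]
    print(q.tolist(),[hit(n,k,.024)[:2].round(3).tolist() for k in q])
    o=I.copy();cv2.drawContours(o,[q[:,None]],-1,(0,0,255),1)
E
```

```text
top pipe px [179.5 178. ] [179.5 247. ] [0.5694 0.2961 0.048 ] [0.3114 0.2852 0.048 ] [0.4404 0.2907 0.048 ] 2.4179150317308102 0.2581872804534983
[[214, 178], [214, 247], [145, 247], [145, 178]] [[0.576, 0.169], [0.314, 0.162], [0.312, 0.417], [0.574, 0.432]]
side pipe px [211.6006 290.3228] [280.0078 310.9741] [0.5326 0.2298 0.048 ] [0.3485 0.255  0.048 ] [0.4406 0.2424 0.048 ] -7.79713262757424 0.18584756747784026
[[215, 283], [290, 305], [267, 371], [225, 364], [185, 345]] [[0.536, 0.189], [0.328, 0.217], [0.352, 0.405], [0.452, 0.408], [0.559, 0.381]]
```

```bash
python3 - <<'E'
from h import *
np.set_printoptions(precision=4,suppress=True)
for n,f,l in(("top",tc,[(332,328),(437,333)]),("side",sc,[(464,177),(433,268)])):
    a,b=[hit(n,f(*p),.01) for p in l];print(n,"near edge",(a+b)/2,np.linalg.norm(a-b),np.degrees(np.arctan2(*(a-b)[1::-1])))
a=hit("side",sc(230,66),.1755);b=hit("side",sc(352,127),.1055)
print("bar side",a,b,(a+b)/2,np.degrees(np.arctan2(*(a-b)[1::-1])),np.linalg.norm(a-b))
a=hit("top",tc(396,135),.15);b=hit("top",tc(391,238),.1055);print("bar top",a,b,np.degrees(np.arctan2(*(a-b)[1::-1])))
# footplate left/right edges, top
for e in([(332,328),(357,60)],[(437,333),(455,32)]):
    a,b=[hit("top",tc(*p),.01) for p in e];print("edge",a,b,np.degrees(np.arctan2(*(b-a)[1::-1])))
a=hit("top",tc(405,68),.38);print("nozzle boom end?",a)
I=cv2.imread("pics/side0.png");print(cv2.imwrite("pics/cr.png",cv2.resize(I[110:260,110:290],None,fx=4,fy=4,interpolation=cv2.INTER_CUBIC)))
E
```

```text
top near edge [0.4181 0.0062 0.01  ] 0.12085135581605633 87.70053992813392
side near edge [0.422  0.0105 0.01  ] 0.12053695821012672 -93.62917299800903
bar side [0.6295 0.0078 0.1755] [ 0.5197 -0.0049  0.1055] [0.5746 0.0014 0.1405] 6.572064655387515 0.13088303484374034
bar top [ 0.6124 -0.0041  0.15  ] [0.508  0.0002 0.1055] -2.3379655659344487
edge [0.4205 0.0665 0.01  ] [0.7425 0.0415 0.01  ] -4.4407543704826695
edge [ 0.4157 -0.0542  0.01  ] [ 0.7789 -0.0756  0.01  ] -3.367007651842114
nozzle boom end? [ 0.6133 -0.0094  0.38  ]
True
```

View pics/cr.png

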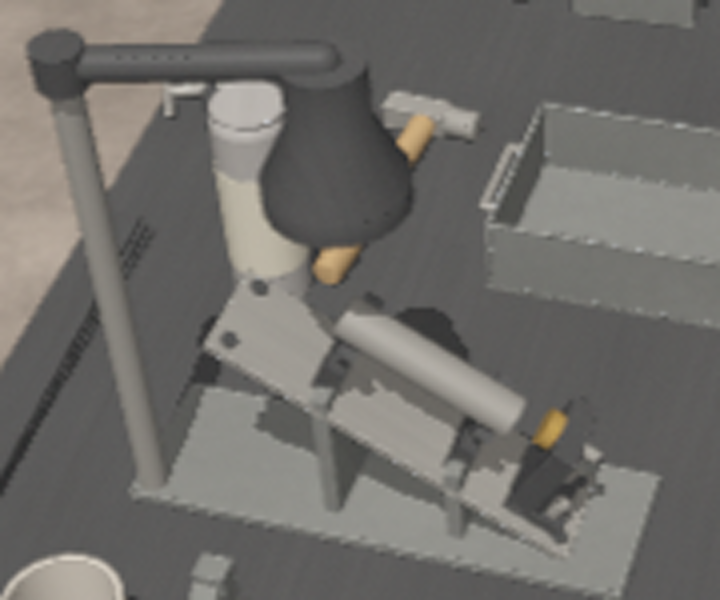

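The rests, bar and nozzle agree on a cradle origin near (0.571, -0.005) with yaw about -3.6°. The footplate just isn't centred on that origin. Next I'll write the move helper and set out toward the bar.

```bash
cat >> h.py <<'E'
VE=np.array([.571,-.005,.150]);YAW=np.radians(-3.6)
def bedR(tilt=30,yaw=YAW): # columns tool x,y,z ; tool square to bed
    t=np.radians(tilt);c,s=np.cos(t),np.sin(t)
    M=np.array([[c,0,s],[0,-1,0],[s,0,-c]]);return R.from_euler("z",yaw).as_matrix()@M
def bed(x,y,z):
    M=bedR();return VE+x*M[:,0]-y*M[:,1]-z*M[:,2]
def rel(G,M,name=""):
    """rows' numbers to bring the grasp point to G with tool matrix M"""
    s=observe();q=s["tool_rot"];C=R.from_quat([q[1],q[2],q[3],q[0]]).as_matrix()
    p=np.array(G)-M[:,2]*grip_depth
    d=C.T@(p-s["position"])*100;r=np.degrees(R.from_matrix(C.T@M).as_rotvec())
    print(name,"d cm",d.round(2),"r deg",r.round(1),"n>=",round(max(np.linalg.norm(d)/5,np.linalg.norm(r)/8.59),1))
def st():
    s=observe();q=s["tool_rot"];C=R.from_quat([q[1],q[2],q[3],q[0]]).as_matrix()
    G=s["position"]+C[:,2]*grip_depth;M=bedR();v=M.T@(G-VE)
    print("t",round(s["time"],2),"G",G.round(4),"bed xyz",(v*[1,-1,-1]).round(4),"F",s["wrist_force"].round(2),"Fbed",(M.T@s["wrist_force"]*[1,-1,-1]).round(2),"w",s["width"].round(4),"q",s["joint_pos"].round(2))
E
python3 - <<'E'
from h import *
rel((.43,-.25,.36),bedR(0),"wp1"); rel(bed(0,0,.12),bedR(),"wp2")
E
```

```text
wp1 d cm [ 28.99 -27.04 -10.32] r deg [-0.1  0.  27.8] n>= 8.2
wp2 d cm [ 47.41 -45.96   0.08] r deg [-7.4 29.4 27.1] n>= 13.2
```

Call:
send_rows --plan '[{"dx":4,"dy":-2,"dz":-5},{"dx":8,"dy":-5,"dz":-9,"rz":10},{"dx":12,"dy":-8,"dz":-10,"rz":16},{"dx":15,"dy":-12,"dz":-10,"rz":24},{"dx":18,"dy":-16,"dz":-10,"rz":27.8}]' --force 30

```text
schema error: expected keys dx, dy, dz, rx, ry, rz, jaw
```

```bash
python3 - <<'E'
from h import *
st();rel((.43,-.25,.36),bedR(0),"wp1"); rel(bed(0,0,.12),bedR(),"wp2")
E
```

```text
Traceback (most recent call last):
  File "h.py", line 35, in st
    print("t",round(s["time"],2),"G",G.round(4),"bed xyz",(v*[1,-1,-1]).round(4),"F",s["wrist_force"].round(2),"Fbed",(M.T@s["wrist_force"]*[1,-1,-1]).round(2),"w",s["width"].round(4),"q",s["joint_pos"].round(2))
                                                                                                                                                                    ^^^^^^^^^^^^^^^^
AttributeError: 'float' object has no attribute 'round'
```

Call:
send_rows --plan '[{"dx":4,"dy":-2,"dz":-5,"rx":0,"ry":0,"rz":4,"jaw":0},{"dx":8,"dy":-5,"dz":-9,"rx":0,"ry":0,"rz":10,"jaw":0},{"dx":12,"dy":-8,"dz":-10,"rx":0,"ry":0,"rz":16,"jaw":0},{"dx":15,"dy":-12,"dz":-10,"rx":0,"ry":0,"rz":24,"jaw":0},{"dx":18,"dy":-16,"dz":-10,"rx":0,"ry":0,"rz":27.8,"jaw":0}]' --force 30

```text
time: 0.6
position: [0.3692, -0.4209, 0.3385]
tool_rot: [0.001, 0.999, -0.034, 0.001]
wrist_force: [0.3, 0.5, 0.6]
width: 0.0879
```

```bash
sed -i 's/s\["width"\].round(4)/round(s["width"],4)/' h.py; python3 - <<'E'
from h import *
st();rel((.43,-.25,.36),bedR(0),"wp1"); rel(bed(0,0,.12),bedR(),"wp2")
E
```

```text
t 0.6 G [ 0.3692 -0.4209  0.3572] bed xyz [-0.0482 -0.4277  0.2671] F [0.26 0.46 0.57] Fbed [0.48 0.47 0.38] w 0.0879 q [-0.9  -0.    1.72  0.    1.42  0.74]
wp1 d cm [  4.91 -17.46  -0.29] r deg [ 0.1 -0.1 -0.3] n>= 3.6
wp2 d cm [ 12.23 -42.85  10.04] r deg [ 0.1 29.9 -0.3] n>= 9.1
```

Call:
send_rows --plan '[{"dx":1,"dy":-5,"dz":0,"rx":0,"ry":4,"rz":0,"jaw":0},{"dx":2,"dy":-10,"dz":0,"rx":0,"ry":10,"rz":0,"jaw":0},{"dx":3,"dy":-15,"dz":0,"rx":0,"ry":16,"rz":0,"jaw":0},{"dx":4,"dy":-20,"dz":0,"rx":0,"ry":22,"rz":0,"jaw":0},{"dx":5,"dy":-25,"dz":0,"rx":0,"ry":29.9,"rz":0,"jaw":0}]'

```text
time: 1.1
position: [0.4334, -0.1791, 0.3381]
tool_rot: [0.008, 0.965, -0.031, 0.261]
wrist_force: [1.5, 0.8, 0.6]
width: 0.0878
```

```bash
python3 - <<'E'
from h import *
st(); rel(bed(0,0,.12),bedR(),"wp2")
E
```

```text
t 1.1 G [ 0.424  -0.1785  0.3543] bed xyz [-0.0155 -0.1823  0.2448] F [1.47 0.81 0.56] Fbed [ 1.5   0.9  -0.22] w 0.0878 q [-0.65 -0.51  2.2   0.33  1.03  0.88]
wp2 d cm [  1.47 -18.24  12.48] r deg [ 0.  -0.2 -0.1] n>= 4.4
```

Call:
send_rows --plan '[{"dx":0,"dy":-5,"dz":0,"rx":0,"ry":0,"rz":0,"jaw":0},{"dx":0.5,"dy":-10,"dz":1,"rx":0,"ry":0,"rz":0,"jaw":0},{"dx":1,"dy":-14,"dz":4,"rx":0,"ry":0,"rz":0,"jaw":0},{"dx":1.5,"dy":-18.2,"dz":7,"rx":0,"ry":0,"rz":0,"jaw":0},{"dx":1.5,"dy":-18.2,"dz":11,"rx":0,"ry":0,"rz":0,"jaw":0}]'

```text
time: 1.6
position: [0.5137, 0.0031, 0.2517]
tool_rot: [0.006, 0.965, -0.026, 0.261]
wrist_force: [0.8, 0.1, 0.0]
width: 0.088
```

```bash
python3 - <<'E'
from h import *
st(); rel(bed(0,0,-.011),bedR(),"bar")
a=camera("side")[100:270,130:310];b=camera("top")[110:240,200:310]
cv2.imwrite("pics/ap.png",np.hstack([cv2.resize(a,(450,425),interpolation=2),cv2.resize(b,(340,425),interpolation=2)]))
st()
E
```

```text
t 1.6 G [0.5043 0.0035 0.2678] bed xyz [0.0008 0.0043 0.1356] F [0.78 0.06 0.02] Fbed [ 0.68  0.11 -0.36] w 0.088 q [-0.04 -0.39  2.28 -0.01  0.72  1.59]
bar d cm [-0.16  0.53 14.66] r deg [-0.3 -0.3  0.4] n>= 2.9
t 1.7 G [5.001e-01 2.000e-04 2.587e-01] bed xyz [-0.0072  0.0007  0.1296] F [-1.42  0.11 -0.81] Fbed [-1.64  0.02  0.01] w 0.0878 q [-0.05 -0.38  2.29 -0.01  0.73  1.59]
```

View pics/ap.png

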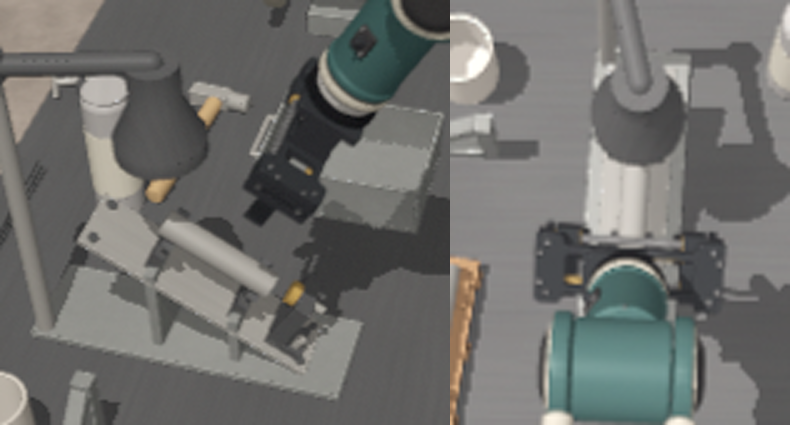

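Side view: gripper square to the bed at (285,195), clear of the nozzle. Top view: jaws centred near column 630, bar at 636, so laterally within a few mm. Descending on the bar.

Call:
send_rows --plan '[{"dx":0.7,"dy":0.2,"dz":4,"rx":0,"ry":0,"rz":0,"jaw":0},{"dx":0.7,"dy":0.2,"dz":8,"rx":0,"ry":0,"rz":0,"jaw":0},{"dx":0.7,"dy":0.2,"dz":11,"rx":0,"ry":0,"rz":0,"jaw":0},{"dx":0.7,"dy":0.2,"dz":13,"rx":0,"ry":0,"rz":0,"jaw":0},{"dx":0.7,"dy":0.2,"dz":14,"rx":0,"ry":0,"rz":0,"jaw":0}]'

```text
time: 2.2
position: [0.5871, -0.0113, 0.1302]
tool_rot: [0.008, 0.966, -0.032, 0.257]
wrist_force: [1.0, -0.6, -0.3]
width: 0.0882
```

Call:
send_rows --plan '[{"dx":0,"dy":0,"dz":0,"rx":0,"ry":0,"rz":0,"jaw":0.4},{"dx":0,"dy":0,"dz":0,"rx":0,"ry":0,"rz":0,"jaw":0.5},{"dx":0,"dy":0,"dz":0,"rx":0,"ry":0,"rz":0,"jaw":0.55}]' --force 5

```text
time: 2.5
position: [0.5882, -0.0104, 0.1335]
tool_rot: [0.008, 0.965, -0.031, 0.259]
wrist_force: [0.2, 0.9, 0.3]
width: 0.0661
```

```bash
python3 - <<'E'
from h import *
st(); rel(bed(0,0,-.011),bedR(),"bar")
E
```

```text
t 2.5 G [ 0.5788 -0.0098  0.1497] bed xyz [ 0.0069 -0.0043 -0.0043] F [0.22 0.91 0.29] Fbed [0.29 0.92 0.17] w 0.0661 q [-0.06 -0.08  2.28 -0.01  0.42  1.58]
bar d cm [-0.69 -0.43  0.67] r deg [ 0.  -0.1 -0.1] n>= 0.2
```

Call:
send_rows --plan '[{"dx":-0.4,"dy":-0.2,"dz":0.6,"rx":0,"ry":0,"rz":0,"jaw":0.55},{"dx":-0.4,"dy":-0.2,"dz":0.6,"rx":0,"ry":0,"rz":0,"jaw":0.55},{"dx":-0.4,"dy":-0.2,"dz":0.6,"rx":0,"ry":0,"rz":0,"jaw":0.57},{"dx":-0.4,"dy":-0.2,"dz":0.6,"rx":0,"ry":0,"rz":0,"jaw":0.57},{"dx":-0.4,"dy":-0.2,"dz":0.6,"rx":0,"ry":0,"rz":0,"jaw":0.57}]'

```text
time: 3.0
position: [0.5868, -0.0064, 0.1242]
tool_rot: [0.007, 0.966, -0.031, 0.258]
wrist_force: [-0.5, 10.2, 0.6]
width: 0.039
```

```bash
python3 - <<'E'
from h import *
st(); rel(bed(0,0,-.011),bedR(),"bar")
E
```

```text
t 3.0 G [ 0.5776 -0.0059  0.1405] bed xyz [ 0.0009 -0.0005 -0.0116] F [-0.46 10.22  0.6 ] Fbed [-0.65 10.17  1.07] w 0.039 q [-0.05 -0.06  2.28 -0.01  0.4   1.59]
bar d cm [-0.09 -0.04 -0.06] r deg [-0.1  0.1 -0.1] n>= 0.0
```

Call:
send_rows --plan '[{"dx":0,"dy":-0.3,"dz":0,"rx":0,"ry":0,"rz":0,"jaw":0.55},{"dx":0,"dy":-0.3,"dz":0,"rx":0,"ry":0,"rz":0,"jaw":0.57},{"dx":0,"dy":-0.3,"dz":0,"rx":0,"ry":0,"rz":0,"jaw":0.6},{"dx":0,"dy":-0.3,"dz":0,"rx":0,"ry":0,"rz":0,"jaw":0.62},{"dx":0,"dy":-0.3,"dz":0,"rx":0,"ry":0,"rz":0,"jaw":0.62}]'

```text
time: 3.5
position: [0.5875, -0.0038, 0.1246]
tool_rot: [0.007, 0.966, -0.031, 0.258]
wrist_force: [0.1, 10.2, 0.9]
width: 0.0342
```

```bash
python3 - <<'E'
from h import *
st()
E
```

```text
t 3.5 G [ 0.5782 -0.0032  0.1408] bed xyz [ 0.0015  0.0022 -0.0115] F [ 0.14 10.23  0.87] Fbed [ 0.   10.22  1.  ] w 0.0342 q [-0.04 -0.06  2.28 -0.02  0.4   1.61]
```

Call:
send_rows --plan '[{"dx":0,"dy":-0.12,"dz":0,"rx":0,"ry":0,"rz":0,"jaw":0.62},{"dx":0,"dy":-0.12,"dz":0,"rx":0,"ry":0,"rz":0,"jaw":0.8},{"dx":0,"dy":-0.12,"dz":0,"rx":0,"ry":0,"rz":0,"jaw":0.8},{"dx":0,"dy":-0.12,"dz":0,"rx":0,"ry":0,"rz":0,"jaw":0.8}]' --force 30

```text
time: 3.9
position: [0.5875, -0.0024, 0.1247]
tool_rot: [0.007, 0.966, -0.031, 0.258]
wrist_force: [-1.2, 11.5, 0.9]
width: 0.0304
```

```bash
python3 - <<'E'
from h import *
st()
E
```

```text
t 3.9 G [ 0.5782 -0.0018  0.1409] bed xyz [ 0.0015  0.0036 -0.0114] F [-1.16 11.53  0.94] Fbed [-1.16 11.44  1.76] w 0.0304 q [-0.04 -0.06  2.28 -0.02  0.4   1.61]
```

Call:
send_rows --plan '[{"dx":0,"dy":0,"dz":-1,"rx":0,"ry":0,"rz":0,"jaw":0.8},{"dx":0,"dy":0,"dz":-2.5,"rx":0,"ry":0,"rz":0,"jaw":0.8},{"dx":0,"dy":0,"dz":-3.5,"rx":0,"ry":0,"rz":0,"jaw":0.8},{"dx":0,"dy":0,"dz":-4.5,"rx":0,"ry":0,"rz":0,"jaw":0.8},{"dx":0,"dy":0,"dz":-4.5,"rx":0,"ry":0,"rz":0,"jaw":0.8}]'

```text
time: 4.4
position: [0.5647, -0.0026, 0.1642]
tool_rot: [0.008, 0.966, -0.031, 0.258]
wrist_force: [-0.2, -0.1, -7.6]
width: 0.0304
```

```bash
python3 - <<'E'
from h import *
st(); print(observe()["ft_torque"])
G=bed(0,0,.034)
rel(G-[.10,.0,0],bedR(),"back")
rel((.43,-.20,.28),bedR(),"b2")
E
```

```text
t 4.4 G [ 0.5554 -0.002   0.1804] bed xyz [0.0016 0.002  0.0342] F [-0.16 -0.13 -7.63] Fbed [-3.95 -0.14 -6.53] w 0.0304 q [-0.04 -0.17  2.29 -0.02  0.5   1.61]
[ 0.05798248  0.71430502 -0.00468087]
back d cm [-8.8   0.83 -4.96] r deg [ 0.  0. -0.] n>= 2.0
b2 d cm [ -4.78  20.55 -14.24] r deg [ 0.  0. -0.] n>= 5.1
```

Call:
send_rows --plan '[{"dx":-2.5,"dy":0,"dz":-1.4,"rx":0,"ry":0,"rz":0,"jaw":0.8},{"dx":-5.5,"dy":0,"dz":-3,"rx":0,"ry":0,"rz":0,"jaw":0.8},{"dx":-8.5,"dy":0,"dz":-5,"rx":0,"ry":0,"rz":0,"jaw":0.8},{"dx":-8.5,"dy":1,"dz":-9,"rx":0,"ry":0,"rz":0,"jaw":0.8},{"dx":-8,"dy":4,"dz":-11,"rx":0,"ry":0,"rz":0,"jaw":0.8}]'

```text
time: 4.9
position: [0.4359, -0.0323, 0.2178]
tool_rot: [0.007, 0.966, -0.028, 0.257]
wrist_force: [1.3, -0.3, -7.0]
width: 0.0305
```

```bash
sed -i 's/VE=np.array(\[.571,-.005/VE=np.array([.571,-.0012/' h.py; python3 - <<'E'
from h import *
st(); B=bedR(0,np.radians(-2.5))
rel((.477,-.316,.20),B,"above");rel((.477,-.316,.035),B,"in")
E
```

```text
t 4.9 G [ 0.4266 -0.0318  0.234 ] bed xyz [-0.0811 -0.0396  0.1439] F [ 1.28 -0.29 -7.02] Fbed [-2.38 -0.21 -6.73] w 0.0305 q [-0.18 -0.56  2.44  0.09  0.75  1.4 ]
above d cm [ 3.19 28.08  6.01] r deg [  0.2 -29.8  -0.8] n>= 5.8
in d cm [-5.01 28.09 20.33] r deg [  0.2 -29.8  -0.8] n>= 7.0
```

Call:
send_rows --plan '[{"dx":0,"dy":4.5,"dz":-1,"rx":0,"ry":-2,"rz":0,"jaw":0.8},{"dx":1,"dy":9.5,"dz":-1,"rx":0,"ry":-8,"rz":0,"jaw":0.8},{"dx":2,"dy":14.3,"dz":1,"rx":0,"ry":-14,"rz":0,"jaw":0.8},{"dx":3,"dy":19,"dz":2,"rx":0,"ry":-20,"rz":0,"jaw":0.8},{"dx":3,"dy":23.8,"dz":3,"rx":0,"ry":-26,"rz":-0.8,"jaw":0.8}]'

```text
time: 5.4
position: [0.4659, -0.2764, 0.2089]
tool_rot: [0.004, 0.999, -0.025, 0.034]
wrist_force: [1.0, 1.1, -5.4]
width: 0.0305
```

```bash
python3 - <<'E'
from h import *
st(); B=bedR(0,np.radians(-2.5))
rel((.477,-.316,.12),B,"above");rel((.477,-.316,.035),B,"in")
E
```

```text
t 5.4 G [ 0.4647 -0.2762  0.2276] bed xyz [-0.0382 -0.2811  0.1116] F [ 0.96  1.14 -5.38] Fbed [-1.92  1.2  -5.1 ] w 0.0305 q [-0.6  -0.01  1.97  0.03  1.12  1.01]
above d cm [ 0.57  3.83 10.85] r deg [ 0.4 -3.9 -0.4] n>= 2.3
in d cm [-1.000e-02  3.780e+00  1.933e+01] r deg [ 0.4 -3.9 -0.4] n>= 3.9
```

Call:
send_rows --plan '[{"dx":0.6,"dy":3.8,"dz":3,"rx":0,"ry":-3.9,"rz":0,"jaw":0.8},{"dx":0.6,"dy":3.8,"dz":8,"rx":0,"ry":-3.9,"rz":0,"jaw":0.8},{"dx":0.5,"dy":3.8,"dz":12,"rx":0,"ry":-3.9,"rz":0,"jaw":0.8},{"dx":0.3,"dy":3.8,"dz":14,"rx":0,"ry":-3.9,"rz":0,"jaw":0.8},{"dx":0.3,"dy":3.8,"dz":14,"rx":0,"ry":-3.9,"rz":0,"jaw":0.8}]'

```text
time: 5.9
position: [0.4719, -0.3101, 0.0636]
tool_rot: [-0.0, 1.0, -0.025, -0.004]
wrist_force: [-0.3, 0.9, -7.9]
width: 0.0301
```

```bash
python3 - <<'E'
from h import *
st(); B=bedR(0,np.radians(-2.5))
rel((.477,-.316,.035),B,"in")
E
```

```text
t 5.9 G [ 0.472  -0.3102  0.0823] bed xyz [-0.1026 -0.3146 -0.0189] F [-0.26  0.86 -7.89] Fbed [-4.22  0.84 -6.68] w 0.0301 q [-0.62  0.23  1.99 -0.    0.92  1.  ]
in d cm [0.58 0.56 4.73] r deg [-0.   0.4 -0.4] n>= 1.0
```

Call:
send_rows --plan '[{"dx":0.5,"dy":0.5,"dz":2.5,"rx":0,"ry":0,"rz":0,"jaw":0.8},{"dx":0.5,"dy":0.5,"dz":4.5,"rx":0,"ry":0,"rz":0,"jaw":0.8},{"dx":0.5,"dy":0.5,"dz":4.5,"rx":0,"ry":0,"rz":0,"jaw":0.8},{"dx":0.5,"dy":0.5,"dz":4.5,"rx":0,"ry":0,"rz":0,"jaw":0.3},{"dx":0.5,"dy":0.5,"dz":4.5,"rx":0,"ry":0,"rz":0,"jaw":0.3}]'

```text
time: 6.4
position: [0.4825, -0.3194, 0.0276]
tool_rot: [0.004, 1.0, -0.025, 0.003]
wrist_force: [-0.5, -0.7, 0.9]
width: 0.0442
```

Call:
send_rows --plan '[{"dx":0,"dy":0,"dz":0,"rx":0,"ry":0,"rz":0,"jaw":0.3},{"dx":0,"dy":0,"dz":-4,"rx":0,"ry":0,"rz":0,"jaw":0.3},{"dx":0,"dy":0,"dz":-9,"rx":0,"ry":0,"rz":0,"jaw":0.3},{"dx":0,"dy":0,"dz":-14,"rx":0,"ry":0,"rz":0,"jaw":0.1},{"dx":0,"dy":0,"dz":-19,"rx":0,"ry":0,"rz":0,"jaw":0}]'

```text
time: 6.9
position: [0.4801, -0.3168, 0.218]
tool_rot: [0.003, 1.0, -0.025, 0.002]
wrist_force: [0.4, -1.0, -0.9]
width: 0.0756
```

```bash
python3 - <<'E'
from h import *
st(); B=bedR(0,np.radians(-8.2))
rel((.437,.241,.20),B,"above pipe");rel((.42,-.0,.30),B,"mid")
E
```

```text
t 6.9 G [ 0.4801 -0.3167  0.2367] bed xyz [-0.0181 -0.3206  0.1106] F [ 0.44 -0.97 -0.87] Fbed [-0.   -0.94 -1.  ] w 0.0756 q [-0.62  0.09  1.85 -0.    1.2   1.  ]
above pipe d cm [ -7.11 -55.52   3.31] r deg [ 0.3 -0.2  5.3] n>= 11.2
mid d cm [ -7.57 -31.3   -6.54] r deg [ 0.3 -0.2  5.3] n>= 6.6
```

Call:
send_rows --plan '[{"dx":-1.5,"dy":-2,"dz":-4,"rx":0,"ry":0,"rz":0,"jaw":0},{"dx":-3,"dy":-6,"dz":-6,"rx":0,"ry":0,"rz":0,"jaw":0},{"dx":-4.5,"dy":-10.5,"dz":-6,"rx":0,"ry":0,"rz":2,"jaw":0},{"dx":-6,"dy":-15,"dz":-6,"rx":0,"ry":0,"rz":4,"jaw":0},{"dx":-6.5,"dy":-20,"dz":-6,"rx":0,"ry":0,"rz":5.3,"jaw":0}]'

```text
time: 7.4
position: [0.4242, -0.1126, 0.2756]
tool_rot: [0.003, 0.997, -0.073, 0.003]
wrist_force: [0.3, -0.1, -0.1]
width: 0.088
```

Call:
send_rows --plan '[{"dx":0,"dy":-4.9,"dz":0,"rx":0,"ry":0,"rz":0,"jaw":0},{"dx":0,"dy":-9.8,"dz":0,"rx":0,"ry":0,"rz":0,"jaw":0},{"dx":0,"dy":-14.7,"dz":0,"rx":0,"ry":0,"rz":0,"jaw":0},{"dx":0,"dy":-19.6,"dz":0,"rx":0,"ry":0,"rz":0,"jaw":0},{"dx":0,"dy":-24.5,"dz":0,"rx":0,"ry":0,"rz":0,"jaw":0}]'

```text
time: 7.9
position: [0.4601, 0.1312, 0.2746]
tool_rot: [0.001, 0.997, -0.071, 0.003]
wrist_force: [1.4, -0.8, -0.2]
width: 0.088
```

```bash
python3 - <<'E'
from h import *
st(); B=bedR(0,np.radians(-8.2))
rel((.437,.241,.14),B,"above pipe")
E
```

```text
t 7.9 G [0.46   0.1313 0.2933] bed xyz [-0.0315  0.1253  0.1837] F [ 1.36 -0.82 -0.22] Fbed [ 1.11 -0.73 -0.89] w 0.088 q [ 0.23 -0.14  1.96 -0.    1.31  1.94]
above pipe d cm [ -3.93 -10.57  15.29] r deg [ 0.1 -0.3  0. ] n>= 3.8
```

Call:
send_rows --plan '[{"dx":-1,"dy":-4.5,"dz":2,"rx":0,"ry":0,"rz":0,"jaw":0},{"dx":-2,"dy":-7.5,"dz":5,"rx":0,"ry":0,"rz":0,"jaw":0},{"dx":-3.9,"dy":-10.5,"dz":9,"rx":0,"ry":0,"rz":0,"jaw":0},{"dx":-3.9,"dy":-10.5,"dz":13,"rx":0,"ry":0,"rz":0,"jaw":0},{"dx":-3.9,"dy":-10.5,"dz":13,"rx":0,"ry":0,"rz":0,"jaw":0}]'

```text
time: 8.4
position: [0.4317, 0.2372, 0.1376]
tool_rot: [0.004, 0.998, -0.07, -0.004]
wrist_force: [-1.2, -0.1, -0.0]
width: 0.0882
```

```bash
python3 - <<'E'
from h import *
a=camera("side")[240:380,160:310];b=camera("top")[150:250,140:380]
st();rel((.437,.241,.046),bedR(0,np.radians(-8.2)),"pipe")
cv2.imwrite("pics/pp.png",np.vstack([np.hstack([cv2.resize(a,(360,336),interpolation=2),np.zeros((336,180,3),np.uint8)]),cv2.resize(b,(540,225),interpolation=2)]))
E
```

```text
t 8.5 G [0.4361 0.2381 0.1616] bed xyz [-0.1238  0.2303  0.0848] F [ 0.78 -0.49  0.55] Fbed [ 0.97 -0.44  0.07] w 0.0883 q [ 0.45  0.01  2.08 -0.    1.06  2.17]
pipe d cm [ 0.03 -0.35 11.56] r deg [ 0.2 -0.1  0.1] n>= 2.3
```

View pics/pp.png

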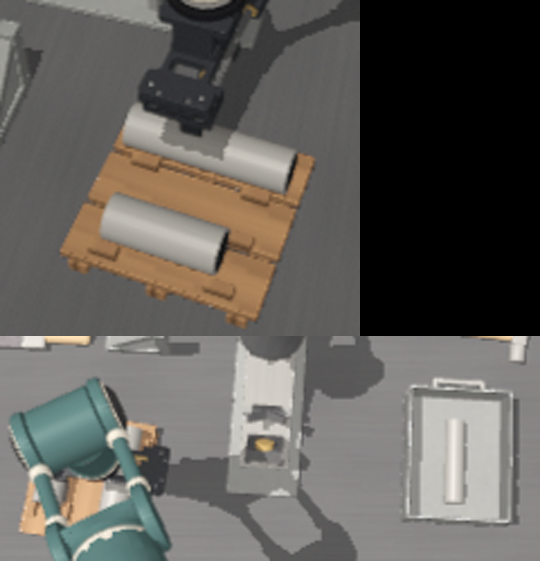

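The bar lies in the bin at about (455,460). The gripper is over the longer pipe, with the stub untouched. Descending.

Call:
send_rows --plan '[{"dx":0,"dy":-0.3,"dz":4,"rx":0,"ry":0,"rz":0,"jaw":0},{"dx":0,"dy":-0.3,"dz":8,"rx":0,"ry":0,"rz":0,"jaw":0},{"dx":0,"dy":-0.3,"dz":10.5,"rx":0,"ry":0,"rz":0,"jaw":0},{"dx":0,"dy":-0.3,"dz":11.1,"rx":0,"ry":0,"rz":0,"jaw":0.2},{"dx":0,"dy":-0.3,"dz":11.1,"rx":0,"ry":0,"rz":0,"jaw":0.35}]' --force 5

```text
time: 9.0
position: [0.4382, 0.2406, 0.0325]
tool_rot: [0.001, 0.997, -0.072, 0.001]
wrist_force: [-0.9, 0.0, -1.0]
width: 0.0744
```

Call:
send_rows --plan '[{"dx":0,"dy":0,"dz":0,"rx":0,"ry":0,"rz":0,"jaw":0.4},{"dx":0,"dy":0,"dz":0,"rx":0,"ry":0,"rz":0,"jaw":0.42},{"dx":0,"dy":0,"dz":0,"rx":0,"ry":0,"rz":0,"jaw":0.42}]' --force 5

```text
time: 9.3
position: [0.4377, 0.2411, 0.0324]
tool_rot: [0.001, 0.997, -0.071, 0.001]
wrist_force: [-0.1, 0.0, 0.3]
width: 0.0516
```

```bash
python3 - <<'E'
from h import *
st();rel((.437,.241,.048),bedR(0,np.radians(-8.2)),"pipe")
E
```

```text
t 9.3 G [0.4376 0.2412 0.0511] bed xyz [-0.1779  0.2335 -0.0115] F [-0.06  0.05  0.31] Fbed [0.1  0.05 0.29] w 0.0516 q [ 0.46  0.16  2.15 -0.    0.83  2.17]
pipe d cm [-0.07  0.02  0.31] r deg [ 0.1 -0.2  0. ] n>= 0.1
```

Call:
send_rows --plan '[{"dx":0,"dy":0,"dz":0.3,"rx":0,"ry":0,"rz":0,"jaw":0.42},{"dx":0,"dy":0,"dz":0.3,"rx":0,"ry":0,"rz":0,"jaw":0.6},{"dx":0,"dy":0,"dz":0.3,"rx":0,"ry":0,"rz":0,"jaw":0.6},{"dx":0,"dy":0,"dz":-0.5,"rx":0,"ry":0,"rz":0,"jaw":0.6},{"dx":0,"dy":0,"dz":-3,"rx":0,"ry":0,"rz":0,"jaw":0.6}]' --force 40

```text
time: 9.8
position: [0.432, 0.2384, 0.0573]
tool_rot: [0.005, 0.997, -0.071, -0.004]
wrist_force: [0.3, 0.4, -5.8]
width: 0.0465
```

Call:
send_rows --plan '[{"dx":0,"dy":0,"dz":-4,"rx":0,"ry":0,"rz":0,"jaw":0.6},{"dx":-1,"dy":0,"dz":-8,"rx":0,"ry":0,"rz":0,"jaw":0.6},{"dx":-2,"dy":2,"dz":-12,"rx":0,"ry":0,"rz":0,"jaw":0.6},{"dx":-2.5,"dy":6,"dz":-14,"rx":0,"ry":4,"rz":1,"jaw":0.6},{"dx":-3,"dy":9.5,"dz":-14,"rx":0,"ry":8,"rz":2,"jaw":0.6}]'

```text
time: 10.3
position: [0.3943, 0.1507, 0.2042]
tool_rot: [0.007, 0.993, -0.088, 0.073]
wrist_force: [1.2, -0.5, -6.1]
width: 0.0463
```

```bash
python3 - <<'E'
from h import *
st()
for n in("pre",): rel(bed(.02,0,.055)-[.09,0,-.04],bedR(),n)
rel(bed(.02,0,.045),bedR(),"over")
E
```

```text
t 10.3 G [0.3916 0.1511 0.2227] bed xyz [-0.127   0.1408  0.1572] F [ 1.16 -0.47 -6.08] Fbed [-2.02 -0.39 -5.86] w 0.0463 q [ 0.37 -0.3   2.23 -0.09  1.09  2.15]
pre d cm [11.41 13.43 -1.07] r deg [ 2.2 21.6 -6.2] n>= 3.5
over d cm [19.96 11.78  5.11] r deg [ 2.2 21.6 -6.2] n>= 4.7
```

Call:
send_rows --plan '[{"dx":1,"dy":4,"dz":-1,"rx":0.5,"ry":5,"rz":-1.5,"jaw":0.6},{"dx":4,"dy":7,"dz":-1,"rx":1,"ry":10,"rz":-3,"jaw":0.6},{"dx":7,"dy":10,"dz":-1,"rx":1.5,"ry":16,"rz":-5,"jaw":0.6},{"dx":9,"dy":13.4,"dz":-1,"rx":2.2,"ry":21.6,"rz":-6.2,"jaw":0.6},{"dx":10,"dy":13.4,"dz":0,"rx":2.2,"ry":21.6,"rz":-6.2,"jaw":0.6}]'

```text
time: 10.8
position: [0.4636, -0.0027, 0.2128]
tool_rot: [0.01, 0.966, -0.033, 0.255]
wrist_force: [-0.1, 0.6, -5.8]
width: 0.0467
```

```bash
python3 - <<'E'
from h import *
a=camera("side")[110:270,130:330];b=camera("top")[130:230,190:320]
st(); print("ft",observe()["ft_torque"]);rel(bed(.02,0,.045),bedR(),"over")
cv2.imwrite("pics/pre.png",np.hstack([cv2.resize(a,(450,360),interpolation=2),cv2.resize(b,(350,269),interpolation=2)[:360] if 0 else cv2.copyMakeBorder(cv2.resize(b,(350,269),interpolation=2),0,91,0,0,0)]))
E
```

```text
t 10.9 G [0.4546 0.0007 0.2275] bed xyz [-0.0619 -0.0054  0.1252] F [-1.19  0.74 -6.92] Fbed [-4.53  0.67 -5.38] w 0.0466 q [-0.05 -0.47  2.4  -0.02  0.7   1.6 ]
ft [0.104561   0.71621162 0.0045848 ]
over d cm [ 8.33 -0.6   7.91] r deg [ 0.2  0.8 -0.2] n>= 2.3
```

View pics/pre.png

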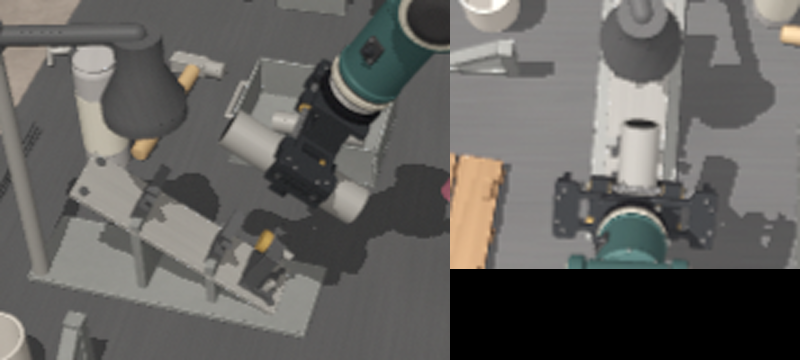

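Side view: pipe at (295,165) held square to the bed, clear of nozzle and stop. Top view: lined up with the bed. Moving in low, along the slope.

Call:
send_rows --plan '[{"dx":2,"dy":-0.5,"dz":4,"rx":0,"ry":0.5,"rz":0,"jaw":0.6},{"dx":4,"dy":-0.5,"dz":7.8,"rx":0,"ry":0.5,"rz":0,"jaw":0.6},{"dx":6.2,"dy":-0.5,"dz":7.8,"rx":0,"ry":0.5,"rz":0,"jaw":0.6},{"dx":6.2,"dy":-0.5,"dz":7.8,"rx":0,"ry":0.5,"rz":0,"jaw":0.6}]'

```text
time: 11.3
position: [0.5608, 0.0022, 0.1773]
tool_rot: [0.008, 0.965, -0.03, 0.259]
wrist_force: [0.6, -0.1, -3.8]
width: 0.0464
```

```bash
python3 - <<'E'
from h import *
st();rel(bed(.023,0,.02),bedR(),"low")
E
```

```text
t 11.3 G [0.5515 0.0028 0.1935] bed xyz [0.0047 0.0027 0.0476] F [ 0.64 -0.12 -3.8 ] Fbed [-1.34 -0.08 -3.62] w 0.0464 q [-0.03 -0.2   2.29 -0.03  0.53  1.62]
low d cm [1.83 0.28 2.76] r deg [-0.  -0.   0.1] n>= 0.7
```

Call:
send_rows --plan '[{"dx":1.5,"dy":0.2,"dz":1.2,"rx":0,"ry":0,"rz":0,"jaw":0.6},{"dx":1.8,"dy":0.3,"dz":2.4,"rx":0,"ry":0,"rz":0,"jaw":0.6},{"dx":1.8,"dy":0.3,"dz":3.4,"rx":0,"ry":0,"rz":0,"jaw":0.6},{"dx":1.8,"dy":0.3,"dz":3.8,"rx":0,"ry":0,"rz":0,"jaw":0.6},{"dx":1.8,"dy":0.3,"dz":3.8,"rx":0,"ry":0,"rz":0,"jaw":0.6}]'

```text
time: 11.8
position: [0.5923, -0.0035, 0.1527]
tool_rot: [0.008, 0.966, -0.03, 0.258]
wrist_force: [-1.2, 0.1, -5.7]
width: 0.0466
```

```bash
python3 - <<'E'
from h import *
st();print(observe()["ft_torque"]);rel(bed(.023,0,.0),bedR(),"seat")
E
```

```text
t 11.8 G [ 0.5829 -0.0029  0.1689] bed xyz [ 0.0199 -0.001   0.0103] F [-1.17  0.15 -5.75] Fbed [-3.89  0.07 -4.39] w 0.0466 q [-0.04 -0.1   2.25 -0.02  0.46  1.61]
[ 0.04252642  0.67233152 -0.00820893]
seat d cm [ 0.32 -0.1   1.03] r deg [0. 0. 0.] n>= 0.2
```

Call:
send_rows --plan '[{"dx":0.2,"dy":-0.1,"dz":0.4,"rx":0,"ry":0,"rz":0,"jaw":0.6},{"dx":0.2,"dy":-0.1,"dz":0.7,"rx":0,"ry":0,"rz":0,"jaw":0.6},{"dx":0.2,"dy":-0.1,"dz":0.9,"rx":0,"ry":0,"rz":0,"jaw":0.6},{"dx":0.2,"dy":-0.1,"dz":0.9,"rx":0,"ry":0,"rz":0,"jaw":0.6}]'

```text
time: 12.2
position: [0.6001, -0.0034, 0.1472]
tool_rot: [0.008, 0.965, -0.031, 0.26]
wrist_force: [-0.1, 0.6, -6.2]
width: 0.0464
```

```bash
python3 - <<'E'
from h import *
st();print(observe()["ft_torque"]);rel(bed(.023,0,.0),bedR(),"seat")
E
```

```text
t 12.2 G [ 0.5907 -0.0028  0.1634] bed xyz [ 0.0238 -0.0004  0.0017] F [-0.06  0.64 -6.17] Fbed [-3.17  0.64 -5.29] w 0.0464 q [-0.04 -0.07  2.24 -0.03  0.45  1.61]
[ 0.09058512  0.59197425 -0.04671916]
seat d cm [-0.09 -0.04  0.17] r deg [ 0.  -0.1 -0. ] n>= 0.0
```

Call:
send_rows --plan '[{"dx":0,"dy":0,"dz":0.1,"rx":0,"ry":0,"rz":0,"jaw":0.6},{"dx":0,"dy":0,"dz":0.2,"rx":0,"ry":0,"rz":0,"jaw":0.6},{"dx":0,"dy":0,"dz":0.25,"rx":0,"ry":0,"rz":0,"jaw":0.6},{"dx":0,"dy":0,"dz":0.25,"rx":0,"ry":0,"rz":0,"jaw":0.6}]'

```text
time: 12.6
position: [0.6012, -0.003, 0.1464]
tool_rot: [0.008, 0.965, -0.03, 0.26]
wrist_force: [-11.1, 2.3, 5.4]
width: 0.0465
```

```bash
python3 - <<'E'
from h import *
st();print(observe()["ft_torque"])
E
```

```text
t 12.6 G [ 0.5918 -0.0025  0.1626] bed xyz [0.0243 0.0001 0.0005] F [-11.06   2.28   5.41] Fbed [-6.98  1.58 10.28] w 0.0465 q [-0.04 -0.07  2.24 -0.03  0.44  1.61]
[0.32699752 1.21733998 0.15984506]
```

Contact on both rests, with the moment balanced. I'll ease the pressing and start sliding down the slope.

Call:
send_rows --plan '[{"dx":0,"dy":0,"dz":-0.15,"rx":0,"ry":0,"rz":0,"jaw":0.6},{"dx":-0.3,"dy":0,"dz":-0.15,"rx":0,"ry":0,"rz":0,"jaw":0.6},{"dx":-0.6,"dy":0,"dz":-0.15,"rx":0,"ry":0,"rz":0,"jaw":0.6},{"dx":-0.9,"dy":0,"dz":-0.15,"rx":0,"ry":0,"rz":0,"jaw":0.6},{"dx":-1.2,"dy":0,"dz":-0.15,"rx":0,"ry":0,"rz":0,"jaw":0.6}]'

```text
time: 13.1
position: [0.5907, -0.0027, 0.1409]
tool_rot: [0.008, 0.965, -0.031, 0.261]
wrist_force: [-0.0, 2.0, -2.8]
width: 0.0465
```

```bash
python3 - <<'E'
from h import *
st()
E
```

```text
t 13.1 G [ 0.5813 -0.0021  0.1571] bed xyz [ 0.0125 -0.0003  0.001 ] F [-0.03  1.97 -2.81] Fbed [-1.54  1.96 -2.35] w 0.0465 q [-0.04 -0.08  2.27 -0.03  0.43  1.62]
```

Call:
send_rows --plan '[{"dx":-0.3,"dy":0,"dz":0,"rx":0,"ry":0,"rz":0,"jaw":0.6},{"dx":-0.6,"dy":0,"dz":0,"rx":0,"ry":0,"rz":0,"jaw":0.6},{"dx":-0.8,"dy":0,"dz":0,"rx":0,"ry":0,"rz":0,"jaw":0.6},{"dx":-1.0,"dy":0,"dz":0,"rx":0,"ry":0,"rz":0,"jaw":0.6},{"dx":-1.0,"dy":0,"dz":0,"rx":0,"ry":0,"rz":0,"jaw":0.6}]'

```text
time: 13.6
position: [0.5816, -0.0021, 0.1356]
tool_rot: [0.008, 0.965, -0.031, 0.26]
wrist_force: [-0.6, 3.1, -2.1]
width: 0.0463
```

Call:
send_rows --plan '[{"dx":-0.2,"dy":0,"dz":0,"rx":0,"ry":0,"rz":0,"jaw":0.6},{"dx":-0.4,"dy":0,"dz":0,"rx":0,"ry":0,"rz":0,"jaw":0.6},{"dx":-0.5,"dy":0,"dz":0,"rx":0,"ry":0,"rz":0,"jaw":0.6},{"dx":-0.5,"dy":0,"dz":0,"rx":0,"ry":0,"rz":0,"jaw":0.6}]'

```text
time: 14.0
position: [0.5779, -0.002, 0.1335]
tool_rot: [0.008, 0.965, -0.031, 0.261]
wrist_force: [2.9, 2.5, -1.8]
width: 0.0469
```

```bash
python3 - <<'E'
from h import *
st()
E
```

```text
t 14.0 G [ 0.5685 -0.0014  0.1497] bed xyz [-0.0023 -0.0004  0.001 ] F [ 2.86  2.5  -1.83] Fbed [ 1.42  2.68 -2.93] w 0.0469 q [-0.04 -0.1   2.3  -0.03  0.42  1.62]
```

Call:
send_rows --plan '[{"dx":-0.15,"dy":0,"dz":0,"rx":0,"ry":0,"rz":0,"jaw":0.6},{"dx":-0.3,"dy":0,"dz":0,"rx":0,"ry":0,"rz":0,"jaw":0.6},{"dx":-0.3,"dy":0,"dz":0,"rx":0,"ry":0,"rz":0,"jaw":0.6}]'

```text
time: 14.3
position: [0.5751, -0.0018, 0.1318]
tool_rot: [0.008, 0.965, -0.031, 0.26]
wrist_force: [2.8, 2.0, -0.8]
width: 0.0466
```

Call:
send_rows --plan '[{"dx":-0.15,"dy":0,"dz":0,"rx":0,"ry":0,"rz":0,"jaw":0.6},{"dx":-0.3,"dy":0,"dz":0,"rx":0,"ry":0,"rz":0,"jaw":0.6},{"dx":-0.3,"dy":0,"dz":0,"rx":0,"ry":0,"rz":0,"jaw":0.6}]'

```text
time: 14.6
position: [0.5724, -0.0016, 0.1303]
tool_rot: [0.008, 0.965, -0.03, 0.26]
wrist_force: [2.9, 2.2, -0.3]
width: 0.0465
```

```bash
python3 - <<'E'
from h import *
st()
E
```

```text
t 14.6 G [ 0.563  -0.001   0.1464] bed xyz [-0.0087 -0.0003  0.0009] F [ 2.91  2.18 -0.28] Fbed [ 2.25  2.35 -1.63] w 0.0465 q [-0.04 -0.11  2.31 -0.03  0.41  1.62]
```

Call:
send_rows --plan '[{"dx":-0.1,"dy":0,"dz":0,"rx":0,"ry":0,"rz":0,"jaw":0.6},{"dx":-0.2,"dy":0,"dz":0,"rx":0,"ry":0,"rz":0,"jaw":0.6},{"dx":-0.2,"dy":0,"dz":0,"rx":0,"ry":0,"rz":0,"jaw":0.6}]'

```text
time: 14.9
position: [0.5719, -0.0017, 0.1302]
tool_rot: [0.008, 0.965, -0.031, 0.262]
wrist_force: [8.2, 1.9, -2.0]
width: 0.0466
```

```bash
python3 - <<'E'
from h import *
st()
E
```

```text
t 14.9 G [ 0.5625 -0.0011  0.1463] bed xyz [-0.0092 -0.0004  0.0011] F [ 8.2   1.94 -1.97] Fbed [ 6.    2.45 -5.74] w 0.0466 q [-0.04 -0.11  2.31 -0.03  0.41  1.62]
```

Call:
send_rows --plan '[{"dx":-0.05,"dy":0,"dz":0.1,"rx":0,"ry":0,"rz":0,"jaw":0.6},{"dx":-0.15,"dy":0,"dz":0.1,"rx":0,"ry":0,"rz":0,"jaw":0.6},{"dx":-0.2,"dy":0,"dz":0.1,"rx":0,"ry":0,"rz":0,"jaw":0.6},{"dx":-0.2,"dy":0,"dz":0.1,"rx":0,"ry":0,"rz":0,"jaw":0.6}]'

```text
time: 15.3
position: [0.572, -0.0015, 0.1299]
tool_rot: [0.008, 0.964, -0.03, 0.263]
wrist_force: [6.8, 2.7, 2.1]
width: 0.0464
```

```bash
python3 - <<'E'
from h import *
st();print(observe()["ft_torque"])
E
```

```text
t 15.3 G [ 0.5625 -0.0009  0.146 ] bed xyz [-0.0093 -0.0003  0.0008] F [6.81 2.73 2.06] Fbed [ 6.77  3.15 -1.53] w 0.0464 q [-0.04 -0.11  2.32 -0.03  0.4   1.62]
[ 0.30618259 -0.75004426  0.22683573]
```

Call:
send_rows --plan '[{"dx":-0.1,"dy":0,"dz":0,"rx":0,"ry":0,"rz":0,"jaw":0.6},{"dx":-0.25,"dy":0,"dz":0,"rx":0,"ry":0,"rz":0,"jaw":0.6},{"dx":-0.25,"dy":0,"dz":0,"rx":0,"ry":0,"rz":0,"jaw":0.6}]'

```text
time: 15.6
position: [0.5719, -0.0016, 0.1303]
tool_rot: [0.008, 0.964, -0.031, 0.265]
wrist_force: [12.4, 2.0, 0.5]
width: 0.0468
```

```bash
python3 - <<'E'
from h import *
st();print(observe()["ft_torque"])
E
```

```text
t 15.6 G [ 0.5623 -0.001   0.1464] bed xyz [-0.0093 -0.0004  0.0012] F [12.4   1.96  0.52] Fbed [10.88  2.73 -5.67] w 0.0468 q [-0.04 -0.11  2.32 -0.03  0.4   1.62]
[ 0.14357334 -1.34100817  0.14903249]
```

Hard stop: the push rises to about 14 N with no further travel. Easing off and releasing.

Call:
send_rows --plan '[{"dx":0.15,"dy":0,"dz":0.1,"rx":0,"ry":0,"rz":0,"jaw":0.6},{"dx":0.15,"dy":0,"dz":0.1,"rx":0,"ry":0,"rz":0,"jaw":0.4},{"dx":0.15,"dy":0,"dz":0.1,"rx":0,"ry":0,"rz":0,"jaw":0.2},{"dx":0.15,"dy":0,"dz":0.1,"rx":0,"ry":0,"rz":0,"jaw":0},{"dx":0.15,"dy":0,"dz":0.1,"rx":0,"ry":0,"rz":0,"jaw":0}]'

```text
time: 16.1
position: [0.5678, -0.0016, 0.1246]
tool_rot: [0.008, 0.965, -0.031, 0.259]
wrist_force: [-0.1, 0.2, 0.1]
width: 0.0745
```

```bash
python3 - <<'E'
from h import *
st()
E
```

```text
t 16.1 G [ 0.5585 -0.001   0.1408] bed xyz [-0.0154 -0.0006 -0.0017] F [-0.13  0.22  0.11] Fbed [-0.07  0.21  0.17] w 0.0745 q [-0.04 -0.11  2.32 -0.03  0.4   1.62]
```

Call:
send_rows --plan '[{"dx":0,"dy":0,"dz":0,"rx":0,"ry":0,"rz":0,"jaw":0},{"dx":0,"dy":0,"dz":-3,"rx":0,"ry":0,"rz":0,"jaw":0},{"dx":0,"dy":0,"dz":-7,"rx":0,"ry":0,"rz":0,"jaw":0},{"dx":-1,"dy":0,"dz":-12,"rx":0,"ry":0,"rz":0,"jaw":0},{"dx":-2,"dy":0,"dz":-15,"rx":0,"ry":0,"rz":0,"jaw":0}]'

```text
time: 16.6
position: [0.4761, 0.0044, 0.2484]
tool_rot: [0.008, 0.965, -0.031, 0.261]
wrist_force: [1.3, -0.4, 0.1]
width: 0.088
```

```bash
python3 - <<'E'
from h import *
a=camera("side");st()
cv2.imwrite("pics/fin.png",np.hstack([cv2.resize(a[165:245,160:260],(500,400),interpolation=2),cv2.resize(a[100:380,60:320],(279,300),interpolation=2)[:400] if 0 else cv2.copyMakeBorder(cv2.resize(a[100:380,60:340],(300,300),interpolation=2),0,100,0,0,0)]))
E
```

```text
t 16.65 G [0.4659 0.0052 0.2678] bed xyz [-0.0323 -0.0002  0.1547] F [-0.2   0.57  1.98] Fbed [0.79 0.55 1.83] w 0.0883 q [-0.03 -0.49  2.34 -0.02  0.76  1.62]
```

View pics/fin.png

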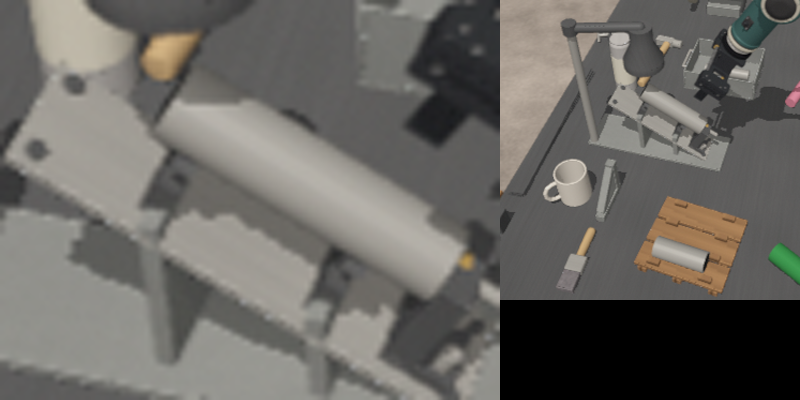

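The pipe lies in both rests with its lower end at the stop (crop (440,275)). Only a sliver of brass shows at (465,262), which this picture can't settle. I'll check by re-gripping and pushing: if it's flush, it won't move.

```bash
python3 - <<'E'
from h import *
rel(bed(-.009,-.0004,.0),bedR(),"back")
E
```

```text
back d cm [ 2.16  0.02 15.49] r deg [ 0.  -0.6 -0. ] n>= 3.1
```

Call:
send_rows --plan '[{"dx":2.2,"dy":0,"dz":4,"rx":0,"ry":-0.6,"rz":0,"jaw":0},{"dx":2.2,"dy":0,"dz":8.5,"rx":0,"ry":-0.6,"rz":0,"jaw":0},{"dx":2.2,"dy":0,"dz":12.5,"rx":0,"ry":-0.6,"rz":0,"jaw":0},{"dx":2.2,"dy":0,"dz":14.9,"rx":0,"ry":-0.6,"rz":0,"jaw":0},{"dx":2.2,"dy":0,"dz":14.9,"rx":0,"ry":-0.6,"rz":0,"jaw":0.2}]'

```text
time: 17.15
position: [0.5679, -0.0016, 0.1222]
tool_rot: [0.008, 0.968, -0.031, 0.251]
wrist_force: [-0.2, -0.4, -1.2]
width: 0.082
```

```bash
python3 - <<'E'
from h import *
st();rel(bed(-.009,-.0004,.0),bedR(),"back")
E
```

```text
t 17.15 G [ 0.5589 -0.001   0.1386] bed xyz [-0.0162 -0.0006 -0.0038] F [-0.24 -0.38 -1.15] Fbed [-0.76 -0.4  -0.89] w 0.082 q [-0.04 -0.1   2.31 -0.03  0.42  1.62]
back d cm [ 0.75 -0.02 -0.4 ] r deg [ 0.  1. -0.] n>= 0.2
```

Call:
send_rows --plan '[{"dx":0.7,"dy":0,"dz":-0.35,"rx":0,"ry":0.8,"rz":0,"jaw":0.2},{"dx":0.7,"dy":0,"dz":-0.35,"rx":0,"ry":0.8,"rz":0,"jaw":0.35},{"dx":0.7,"dy":0,"dz":-0.35,"rx":0,"ry":0.8,"rz":0,"jaw":0.42},{"dx":0.7,"dy":0,"dz":-0.35,"rx":0,"ry":0.8,"rz":0,"jaw":0.6},{"dx":0.7,"dy":0,"dz":-0.35,"rx":0,"ry":0.8,"rz":0,"jaw":0.6}]' --force 30

```text
time: 17.65
position: [0.575, -0.0015, 0.1358]
tool_rot: [0.008, 0.964, -0.031, 0.263]
wrist_force: [-3.1, 2.5, 6.1]
width: 0.0472
```

```bash
python3 - <<'E'
from h import *
st()
E
```

```text
t 17.65 G [ 0.5656 -0.0009  0.1519] bed xyz [-0.0038 -0.      0.0043] F [-3.14  2.47  6.05] Fbed [0.18 2.27 6.89] w 0.0472 q [-0.04 -0.11  2.31 -0.03  0.42  1.62]
```

Call:
send_rows --plan '[{"dx":-0.1,"dy":0,"dz":0,"rx":0,"ry":0,"rz":0,"jaw":0.6},{"dx":-0.2,"dy":0,"dz":0,"rx":0,"ry":0,"rz":0,"jaw":0.6},{"dx":-0.3,"dy":0,"dz":0,"rx":0,"ry":0,"rz":0,"jaw":0.6},{"dx":-0.3,"dy":0,"dz":0,"rx":0,"ry":0,"rz":0,"jaw":0.6}]'

```text
time: 18.05
position: [0.575, -0.0015, 0.1358]
tool_rot: [0.008, 0.964, -0.03, 0.265]
wrist_force: [4.9, 2.8, 4.8]
width: 0.0476
```

```bash
python3 - <<'E'
from h import *
st()
E
```

```text
t 18.05 G [ 0.5655 -0.0009  0.1519] bed xyz [-0.0038 -0.      0.0044] F [4.92 2.78 4.8 ] Fbed [6.5  3.09 1.78] w 0.0476 q [-0.04 -0.11  2.31 -0.03  0.41  1.62]
```

Call:
send_rows --plan '[{"dx":-0.1,"dy":0,"dz":0,"rx":0,"ry":0,"rz":0,"jaw":0.6},{"dx":-0.2,"dy":0,"dz":0,"rx":0,"ry":0,"rz":0,"jaw":0.6},{"dx":-0.3,"dy":0,"dz":0,"rx":0,"ry":0,"rz":0,"jaw":0.6},{"dx":-0.3,"dy":0,"dz":0,"rx":0,"ry":0,"rz":0,"jaw":0.6}]'

```text
time: 18.45
position: [0.5749, -0.0016, 0.1361]
tool_rot: [0.008, 0.963, -0.031, 0.268]
wrist_force: [12.1, 2.1, 0.3]
width: 0.0471
```

```bash
python3 - <<'E'
from h import *
st()
E
```

```text
t 18.45 G [ 0.5653 -0.001   0.1521] bed xyz [-0.0039 -0.0001  0.0047] F [12.15  2.11  0.32] Fbed [10.55  2.87 -5.72] w 0.0471 q [-0.04 -0.12  2.31 -0.03  0.4   1.62]
```

No motion up to 10.5 N, so the pipe had stayed hard on the stop after the first release. Letting go again with a light push, then withdrawing.

Call:
send_rows --plan '[{"dx":0.3,"dy":0,"dz":0,"rx":0,"ry":0,"rz":0,"jaw":0.6},{"dx":0.3,"dy":0,"dz":0,"rx":0,"ry":0,"rz":0,"jaw":0.4},{"dx":0.3,"dy":0,"dz":0,"rx":0,"ry":0,"rz":0,"jaw":0.2},{"dx":0.3,"dy":0,"dz":0,"rx":0,"ry":0,"rz":0,"jaw":0},{"dx":0.3,"dy":0,"dz":0,"rx":0,"ry":0,"rz":0,"jaw":0}]'

```text
time: 18.95
position: [0.5708, -0.0018, 0.1314]
tool_rot: [0.008, 0.965, -0.031, 0.26]
wrist_force: [1.1, -0.5, -0.5]
width: 0.0746
```

Call:
send_rows --plan '[{"dx":0,"dy":0,"dz":0,"rx":0,"ry":0,"rz":0,"jaw":0},{"dx":0,"dy":0,"dz":-3,"rx":0,"ry":0,"rz":0,"jaw":0},{"dx":0,"dy":0,"dz":-7,"rx":0,"ry":0,"rz":0,"jaw":0},{"dx":-1,"dy":0,"dz":-12,"rx":0,"ry":0,"rz":0,"jaw":0},{"dx":-2,"dy":0,"dz":-15,"rx":0,"ry":0,"rz":0,"jaw":0}]'

```text
time: 19.45
position: [0.4787, 0.0043, 0.255]
tool_rot: [0.008, 0.964, -0.031, 0.263]
wrist_force: [0.6, -0.3, 0.4]
width: 0.0885
```

Call:
send_rows --plan '[{"dx":0,"dy":0,"dz":0,"rx":0,"ry":0,"rz":0,"jaw":0},{"dx":0,"dy":0,"dz":0,"rx":0,"ry":0,"rz":0,"jaw":0},{"dx":0,"dy":0,"dz":0,"rx":0,"ry":0,"rz":0,"jaw":0}]'

```text
time: 19.75
position: [0.4788, 0.0042, 0.2501]
tool_rot: [0.008, 0.965, -0.031, 0.26]
wrist_force: [0.5, 0.1, 0.3]
width: 0.0883
```

```bash
python3 - <<'E'
from h import *
a=camera("side");f=cv2.absdiff(a[165:245,160:260],a[165:245,160:260]);st()
cv2.imwrite("pics/fin2.png",np.hstack([cv2.resize(a[165:245,160:260],(450,360),interpolation=2),cv2.copyMakeBorder(cv2.resize(a[100:380,60:340],(340,340),interpolation=2),0,20,0,0,0)]))
E
```

```text
t 19.8 G [0.4694 0.0048 0.2658] bed xyz [-0.0303 -0.0004  0.1512] F [-0.71 -0.82 -0.08] Fbed [-0.61 -0.86  0.26] w 0.0884 q [-0.03 -0.48  2.34 -0.02  0.76  1.62]
```

View pics/fin2.png

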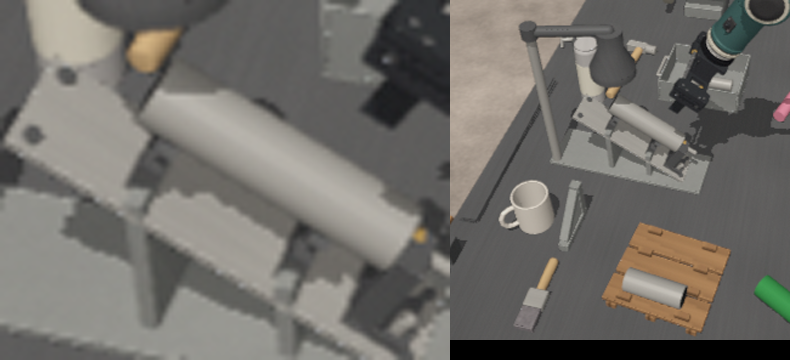

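The pipe is unchanged in both rests (crop (280,165)), with its end at the stop (400,250). The bar is in the bin, the stub is on the board, and the robot is clear. Handing in.

```bash
python3 -c "
from bench import hand_in
print(hand_in())"
```

```text
the job is handed in; nothing more can be done
None
```

The job is done and handed in at about 20 s of robot time. The bar is in the scrap bin. The longer pipe lies in both V-rests, pushed down against the stop, and the gripper has let go.

**Pipe at the stop:**
- **First push:** the spring force rose over roughly the pad's 8 mm travel. The pipe then stopped dead: the reading rose to about 11 N with no further movement.
- **After letting go:** I gripped the pipe again and pushed to about 10.5 N. It did not move, so it had stayed home by itself. I then released it again with a light push still on.

**Last picture:** the pipe is in both rests with its end at the stop. The bar is in the bin, the stub is still on the board, and the gripper is clear of everything. The brush, mug and square look undisturbed.

**Not confirmed by sight:**
- **Flush pad:** the camera is too coarse to show it, and a small brass sliver is still visible beside the pipe end. That part rests on the push tests alone.
- **Gripper width:** it read about 1.5 mm less than the true diameter on both parts, which did not affect the grips.

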